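Load a tester bottle on the shop's carousel and index it one click

TASK

Stand the spare tester bottle (the slim white one with the metal cap that is on the counter itself) upright in the empty pocket next to the carousel's dark steel pointer. Then turn the carousel one click, one sixth of a turn anticlockwise seen from above, so that the next pocket comes to the pointer, and let go with the bottle still standing in its pocket.

Things in the scene. Friction and masses are not known exactly. Their poses are not given: they have to be found in the camera images.
- tester_mid (a point): Spare tester bottle, loose on the counter: slim round white bottle with a grey band, 44 mm diameter, 120 mm tall, about 0.15 kg; its top 41 mm is a bare metal cap of 26 mm diameter, to grip from above. Point: on its axis, half-way up (60 mm above its foot); z up. Near it, in any order, stand a squat square amber flacon with black sticks (165 mm tall) and a white candle bowl (75 mm).
- pocket (a point): Pocket to load, next to the dark steel pointer block on the edge of the round base (280 mm). One of six wooden cups (66 mm inside, rim 20 mm above its floor) on a turntable, 85 mm from its axis, 60 degrees apart. Point: centre of the cup's floor, 37 mm above the counter; x outward, z up; turns along. Second and third cups anticlockwise of it hold like bottles (tops at 157 mm); the rest are empty.
- knob (a point): Dark wooden bar on top of the turntable's central column (24 mm diameter), to turn it by: 16 mm thick, 50 mm long, 40 mm high. Point: centre of the bar, on the turntable's axis, 175 mm above the counter. z up, x across the 16 mm thickness toward the pocket to load, y along the 50 mm length; turns with the turntable.
- turn (a joint): Turntable angle in rad: 0 at the start, growing anticlockwise seen from above, free to turn either way. A light detent (0.1 Nm to overcome) draws it to rest at every multiple of 1.047 (60 degrees): one click anticlockwise reads 1.047. Let go within 20 degrees of a rest, it settles there.
Mind the look-alikes: they are no part of the job. Leave any green look-alike of the part that bears tester_mid alone.

How it is judged:
By the outcome, as a careful person would: the job done as asked, in the order asked, and still so for the second after the job is handed in, with the robot touching nothing.
It also fails if it takes over 51 s, if anything falls off the work surface, if the arm or the gripper's body presses on something with over 40 N, if the wrist force passes 120 N, or if a joint passes its speed limit or range.

ROBOT

A 7-joint arm with a two-finger parallel gripper is mounted at the origin on the work surface. World frame = base frame: x ahead of the robot, y to its left, z up, the work surface at z = 0. Lengths are in m, angles in rad, forces in N, time in s.
With the tool pointing down it reaches from about 0.4 to 0.875 m from the base axis. Payload 19.3 kg.
Tool frame: the origin (TCP) lies at the very end of the fingers, on their centre line; the grasp point (between the pads) lies 19 mm behind it; x points along the fingers, y is the direction in which the jaws open and shut, and the axes are right-handed (so a half turn about x gives the same grasp; the last joint's range is limited). The gripper opens to 85 mm and grips with 20 to 120 N. Pads are 22 mm wide; open, the fingers measure 114 mm over their backs; the gripper's body (76 mm by 85 mm) begins 54 mm behind the grasp point. The pads swing forward as they close: fully open they stand 13 mm farther back than shut.
Start: joints at [-1.228, 0.521, -0.036, 1.599, 0.021, 1.021, -0.113], TCP at [0.251, 0.572, 0.231] pointing down, gripper open.
Joint ranges: [-2.91, 2.91], [-0.3, 2.13], [-1.5, 1.42], [0.17, 2.43], [-1.26, 4.41], [0.16, 1.93], [-2.52, 2.52]. Speed limits (rad/s): [1.89, 1.89, 2.39, 2.39, 3.01, 3.01, 3.01].

INTERFACE

Orientations are given as [roll, pitch, yaw] about the fixed x, y, z axes, in that order (R = Rz(yaw) Ry(pitch) Rx(roll)).
In Python, from workcell import bot, grab_frame, job_done gives the robot as it stands.
- The arm moves only by the shell command python3 -m pendant 'ROWS' [OPENING] [FORCE]. ROWS is JSON, a list of rows, each a list of 4 numbers: the shift along the tool's x, y, z in mm, then the turn about the tool's x in degrees. A call has 1 to 12 rows; each row shifts and turns the commanded pose from where the row before left it, along the tool's axes as they then stand; what a row does not reach is not made up. A row lasts 1/8 s, in which the tool goes at most 62.5 mm and 10.7 degrees, less where a joint would pass 70% of its speed; a pose out of reach is approached as far as the arm can. A call is refused whole if a number of a shift passes 62.5 or a number of a turn 10.7, either way. A call with a gripper value outside its range is refused whole. OPENING is the opening, from -1 (shut) to 1 (fully open), set as the call begins (- or left out, the last holds). The fingers move at their own pace and stop on an object; FORCE is the grip in N (left out, the last holds). Time passes only in rows, so rows that do not move let the fingers close. It gives the time, the measured TCP pose, the force and the opening at its end, in the units of the state.
- bot.observe(): the state, without advancing time (a new reading comes with each control period).
- grab_frame(name): name is "scene" or "top" or "wrist"; returns a dict with "img" (384x512x3 uint8, red, green, blue), "fovy" (degrees; the focal length in pixels is half the picture's height over the tangent of half this angle, whatever the lens; pixels are square), "cx", "cy" (the principal point, pixels), "k1" (the pictures are not rectified: a ray, as slopes to the right and down, at radius r is drawn at 1 + k1 r^2 times it, then the intrinsics apply), "R" (3x3) and "t" (3): a world point X has camera coordinates R X + t. Camera axes: x right, y down, z forward; pixel columns grow to the right and rows downward; lengths in m; the calibration is good to about 2 mm. A picture is of the moment at which its call begins. There is no depth.
- job_done(): hands the job in, once; it reports no verdict.
The state is a dict: "clock": time; "qpos": joint angles; "qd": joint speeds; "joint_efforts": joint torques, N m; "position": TCP position; "tool_rot": TCP orientation; "force": force on the tool from outside, world axes, zero at the start; "moment": the same for the moment, N m; "grip_width": finger opening in m.
Only numpy, scipy, OpenCV 4.12 (cv2) and the standard library are available. Lean on these libraries where they do the work, as an engineer would, in place of code of your own. Each camera call takes 0.05 s, during which the arm holds its last target.

## Working session

There is one attempt and no reset: what is moved stays moved. The work goes in short steps, Python scripts to look and compute and a shell command to move; the robot and the scene stay as the last step left them, time stands still between calls to the robot, and variables do not carry over. Pictures are saved under pics/ and viewed, and the job is handed in when it is done.

```bash
ls; mkdir -p pics; python3 - <<'E'
from workcell import bot, grab_frame
import cv2,numpy as np
for n in ["scene","top","wrist"]:
    f=grab_frame(n); cv2.imwrite(f"pics/a_{n}.png",f["img"][:,:,::-1])
    print(n,f["fovy"],f["cx"],f["cy"],f["k1"],np.round(f["R"],3).tolist(),np.round(f["t"],3))
o=bot.observe(); print(o["clock"],o["position"],o["tool_rot"],o["grip_width"],o["force"])
E
```

```text
pics
scene 46.788922744836896 257.02784024058167 197.23395814908199 -0.033779161413937574 [[0.095, 0.995, -0.007], [0.636, -0.066, -0.769], [-0.766, 0.069, -0.639]] [-0.087 -0.248  1.645]
top 42.159107116649324 245.82307765032064 191.14887691324844 -0.12121694785826287 [[0.016, -1.0, -0.006], [-0.996, -0.015, -0.083], [0.083, 0.007, -0.997]] [0.038 0.572 1.166]
wrist 69.92132124379316 254.63594403867236 192.26605786423673 -0.008277335224076697 [[0.401, 0.916, -0.001], [0.883, -0.386, 0.267], [0.244, -0.109, -0.964]] [-0.624 -0.035  0.378]
0.15 [0.25065132 0.57227765 0.23086817] [-1.50669619  1.56997518 -1.91950213] 0.08537679652885445 [ 0.57948018 -0.30688337  0.47307949]
```

View pics/a_scene.png

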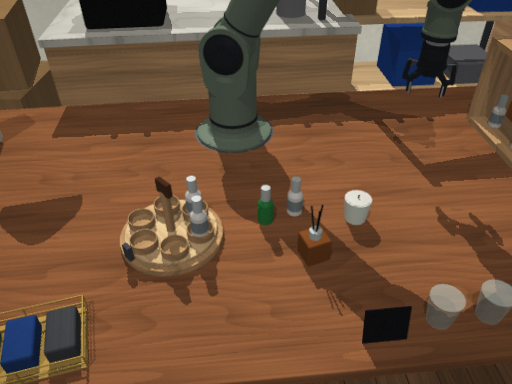

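View pics/a_top.png

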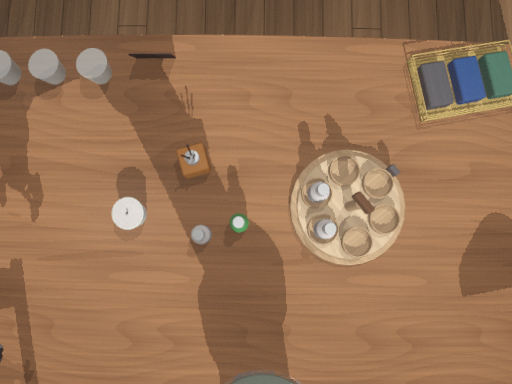

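View pics/a_wrist.png

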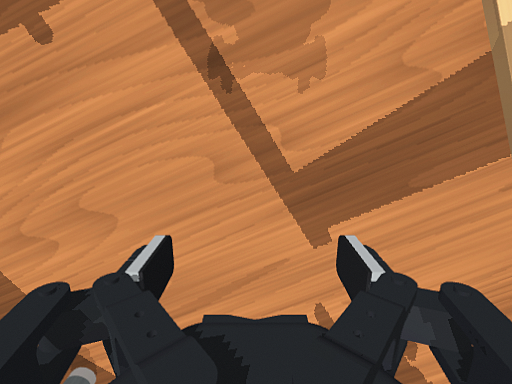

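```bash
cat > h.py <<'E'
import numpy as np, cv2
from workcell import bot, grab_frame
def K(f):
    F=f["img"].shape[0]/2/np.tan(np.radians(f["fovy"]/2)); return np.array([[F,0,f["cx"]],[0,F,f["cy"]],[0,0,1]])
def D(f): return np.array([f["k1"],0,0,0,0.])
def ray(f,uv):
    p=cv2.undistortPoints(np.array([[uv]],float),K(f),D(f))[0,0]
    R=np.array(f["R"]);t=np.array(f["t"]); return -R.T@t, R.T@np.array([p[0],p[1],1])
def onz(f,uv,z):
    c,d=ray(f,uv); return c+d*(z-c[2])/d[2]
def proj(f,X):
    X=np.atleast_2d(np.array(X,float)); r=cv2.Rodrigues(np.array(f["R"]))[0]
    return cv2.projectPoints(X,r,np.array(f["t"]),K(f),D(f))[0][:,0]
def crop(f,x0,y0,x1,y1,s,name):
    c=f["img"][y0:y1,x0:x1,::-1]; cv2.imwrite("pics/"+name,cv2.resize(c,None,fx=s,fy=s,interpolation=cv2.INTER_CUBIC))
E
python3 - <<'E'
from h import *
f=grab_frame("top"); crop(f,180,130,430,280,3,"b_top.png")
g=grab_frame("scene"); crop(g,110,165,340,285,3,"b_scene.png")
E
```

```text
(no output)
```

View pics/b_top.png

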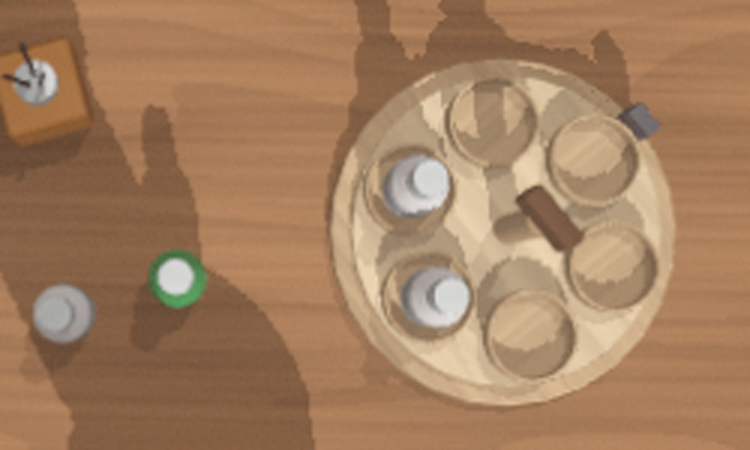

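View pics/b_scene.png

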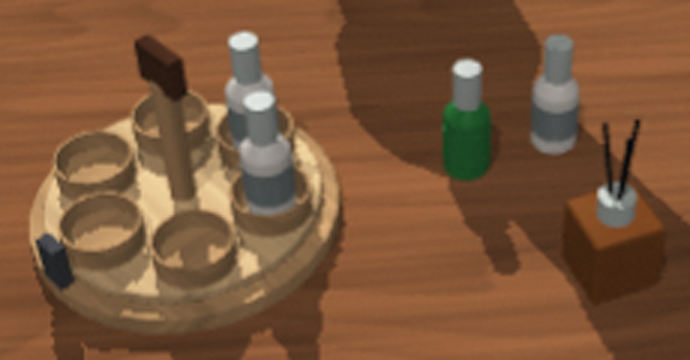

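```bash
python3 - <<'E'
from h import *
f=grab_frame("top"); g=grab_frame("scene")
T=lambda x,y:(180+(x-1)/3,130+(y-1)/3); S=lambda x,y:(110+(x-1)/3,165+(y-1)/3)
print("cap top",onz(f,T(57,315),.12),"foot circle body shoulder~.07",onz(f,T(64,314),.065))
print("scene cap",onz(g,S(559,42),.12))
C=np.array([onz(f,T(*p),.057) for p in [(593,160),(491,122),(410,190),(428,297),(529,335),(612,266)]])
print(C[:,:2]); c=C.mean(0);print("c",c)
d=C-c; print(np.hypot(d[:,0],d[:,1])); a=np.degrees(np.arctan2(d[:,1],d[:,0])); print(a, a-60*np.arange(6))
S6=[(102,224),(194,245)]
for p in S6+[(95,160),(171,117)]: print("scene",onz(g,S(*p),.057))
print("knob top",onz(f,T(549,218),.195))
# wood mask disc edge
# knob mask
im=f["img"].astype(int); 
k=(im.sum(2)<210)&(im[:,:,0]>im[:,:,2]+15); m=np.zeros(k.shape,np.uint8); m[185:218,345:380]=k[185:218,345:380]
n,l,st,ce=cv2.connectedComponentsWithStats(m); i=1+st[1:,4].argmax(); print(st[i],ce[i])
cn=cv2.findContours((l==i).astype(np.uint8),0,2)[0][0]; r=cv2.minAreaRect(cn); b=cv2.boxPoints(r); print(r)
print(np.array([onz(f,p,.195) for p in b]))
print(proj(g,[c+[0,0,.118+.02]]),"expect crop", (proj(g,[[c[0],c[1],.195]])-[110,165])*3)
E
```

```text
cap top [0.46646845 0.14745123 0.12      ] foot circle body shoulder~.07 [0.46700542 0.14760928 0.065     ]
scene cap [0.47076368 0.15043368 0.12      ]
[[ 0.5925242  -0.26135848]
 [ 0.62101744 -0.18098126]
 [ 0.56686316 -0.11767525]
 [ 0.48426827 -0.13205725]
 [ 0.45590861 -0.21072645]
 [ 0.50999382 -0.27594322]]
c [ 0.53842925 -0.19645698  0.057     ]
[0.08448946 0.08402563 0.08375589 0.08414712 0.08374529 0.0844194 ]
[ -50.18902592   10.61324867   70.15447033  130.06425327 -170.18943025
 -109.68417602] [ -50.18902592  -49.38675133  -49.84552967  -49.93574673 -410.18943025
 -409.68417602]
scene [ 0.60134481 -0.26056584  0.057     ]
scene [ 0.63404697 -0.18118079  0.057     ]
scene [ 0.51877913 -0.27498286  0.057     ]
scene [ 0.46573229 -0.21039885  0.057     ]
knob top [ 0.53783513 -0.19470371  0.195     ]Traceback (most recent call last):
  File "<stdin>", line 16, in <module>
ValueError: attempt to get argmax of an empty sequence
```

```bash
cat >> h.py <<'E'
from scipy.spatial.transform import Rotation
def tool():
    o=bot.observe(); R=Rotation.from_euler('xyz',o["tool_rot"]).as_matrix(); return np.array(o["position"]),R,o
def to(X,yang=None):
    "shift in tool mm to world X, yang: desired world angle (deg) of tool y (mod 180)"
    p,R,o=tool(); print("t",round(o["clock"],2),"p",p.round(4),"q7",round(o["qpos"][6],2),"grip",round(o["grip_width"],4),"F",np.round(o["force"],1),"M",np.round(o["moment"],2))
    ya=np.degrees(np.arctan2(R[1,1],R[0,1])); print("tool x",R[:,0].round(3),"y",R[:,1].round(3),"z",R[:,2].round(3),"yang",ya.round(1))
    print("shift mm",(R.T@(np.array(X)-p)*1000).round(1))
    if yang is not None: d=(yang-ya+90)%180-90; print("turn about tool x",-d.round(1),"or",(-d+180*np.sign(d)).round(1))
E
python3 - <<'E'
from h import *
to([.468,.148,.2])
for z in([.468,.148],[.5933,-.2605]): print(np.degrees(np.arctan2(z[1],z[0])))
f=grab_frame("top");print(onz(f,(238.5,222),.12))
print(np.round(bot.observe()["qpos"],2))
E
```

```text
t 0.35 p [0.2507 0.5724 0.2312] q7 -0.11 grip 0.0859 F [-0.  -0.3  0.1] M [0.01 0.03 0.01]
tool x [-0. -0. -1.] y [ 0.401  0.916 -0.   ] z [ 0.916 -0.401  0.   ] yang 66.3
shift mm [  31.2 -301.6  369.3]
17.54900222906777
-23.704818168025906
[0.49555579 0.06085084 0.12      ]
[-1.23  0.52 -0.04  1.6   0.02  1.02 -0.11]
```

```bash
python3 -m pendant '[[0,-30,37,0],[0,-30,37,0],[0,-30,37,0],[0,-30,37,0],[0,-30,37,0],[0,-30,37,0],[0,-30,37,0],[0,-30,37,0],[0,-30,37,0],[0,-31,36,0],[0,0,0,0]]' 0.2 40; python3 - <<'E'
from h import *
to([.468,.148,.2],18)
f=grab_frame("wrist"); cv2.imwrite("pics/c_w.png",f["img"][:,:,::-1])
f=grab_frame("top"); cv2.imwrite("pics/c_t.png",f["img"][:,:,::-1])
E
```

```text
clock: 1.78
position: [0.4692, 0.1455, 0.2314]
tool_rot: [-0.507, 1.57, -0.925]
force: [-0.3, 1.1, -1.0]
grip_width: 0.0514
t 1.77 p [0.4692 0.1455 0.2314] q7 0.77 grip 0.0514 F [-0.3  1.1 -1. ] M [ 0.06 -0.04  0.  ]
tool x [ 0.001 -0.001 -1.   ] y [ 0.406  0.914 -0.   ] z [ 0.914 -0.406  0.001] yang 66.1
shift mm [31.4  1.9 -2.1]
turn about tool x 48.1 or -131.9
```

View pics/c_w.png

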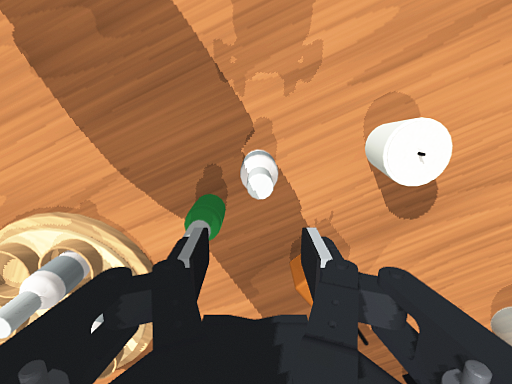

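```bash
python3 -m pendant '[[0,0,0,9.6],[0,0,0,9.6],[0,0,0,9.6],[0,0,0,9.6],[0,0,0,9.6],[0,0,0,0],[0,0,0,0]]'; python3 - <<'E'
from h import *
f=grab_frame("wrist"); crop(f,200,100,330,290,4 if 0 else 3,"d_w.png")
E
```

```text
clock: 2.75
position: [0.4678, 0.1494, 0.2313]
tool_rot: [2.827, 1.571, 1.582]
force: [-0.1, -0.1, 0.3]
grip_width: 0.0512
```

View pics/d_w.png

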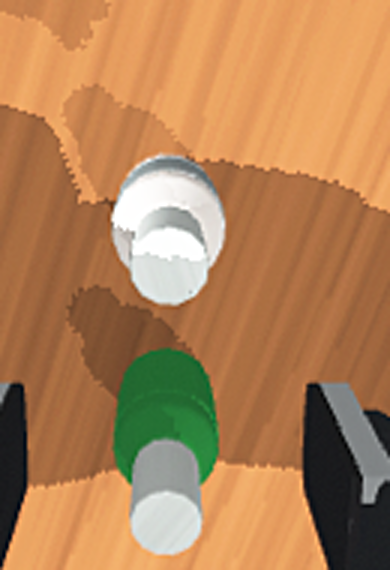

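```bash
python3 - <<'E'
from h import *
f=grab_frame("wrist")
print("tester?",onz(f,(256.3,189.5),.12),"green?",onz(f,(255.6,274),.12))
p,R,o=tool(); print(proj(f,[p,[.468,.148,.12],[.4955,.061,.12]]))
to([.468,.148,.2])
f=grab_frame("top"); crop(f,130,130,290,290,4,"d_t.png")
g=grab_frame("scene"); crop(g,230,140,380,280,4,"d_s.png")
E
```

```text
tester? [0.46893373 0.14933483 0.12      ] green? [0.49747228 0.062642   0.12      ]
[[255.47776054 240.39719392]
 [254.92602096 190.47905547]
 [253.30849342 274.78374169]]
t 2.85 p [0.4679 0.149  0.2313] q7 0.01 grip 0.0514 F [ 0.4  0.2 -0.4] M [-0.06 -0.02 -0.  ]
tool x [-0.  0. -1.] y [ 0.948  0.318 -0.   ] z [ 0.318 -0.948 -0.   ] yang 18.5
shift mm [31.3 -0.2  1. ]
```

View pics/d_s.png

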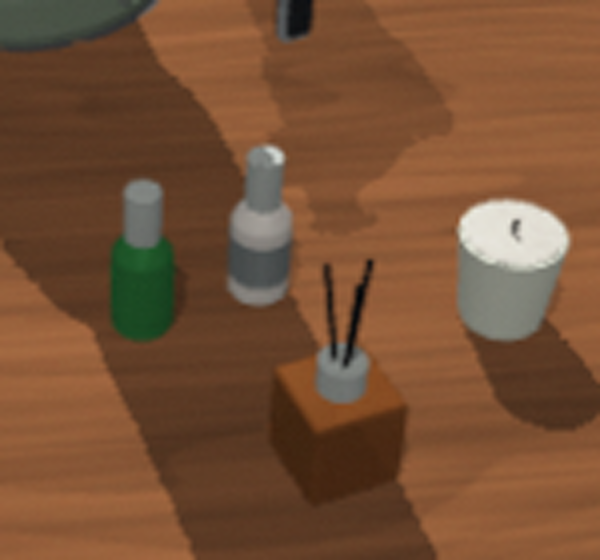

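The tester is the white bottle on the counter: scene (295,197), top (199,235). The green one at scene (265,205) is the look-alike. The others belong to the carousel (scene (193,190) and (199,215)) or stand on the side shelf (498,112). The enlarged crop confirms this, and the wrist ray agrees to 1–2 mm, so I'm descending.

```bash
python3 -m pendant '[[25,0,0,0],[25,0,0,0],[25,0,0,0],[25,0,0,0],[20,0,0,0],[15,0,0,0],[10,0,0,0],[0,0,0,0]]'; python3 - <<'E'
from h import *
to([.4685,.149,.086])
f=grab_frame("wrist"); cv2.imwrite("pics/e_w.png",f["img"][:,:,::-1])
E
```

```text
clock: 3.95
position: [0.4678, 0.1486, 0.086]
tool_rot: [-1.477, 1.57, -2.728]
force: [0.4, 0.3, 0.6]
grip_width: 0.0511
t 3.95 p [0.4678 0.1486 0.086 ] q7 0.08 grip 0.0511 F [0.4 0.3 0.6] M [0.01 0.02 0.  ]
tool x [-0.001 -0.    -1.   ] y [ 0.949  0.315 -0.001] z [ 0.315 -0.949  0.   ] yang 18.4
shift mm [-0.   0.7 -0.1]
```

View pics/e_w.png

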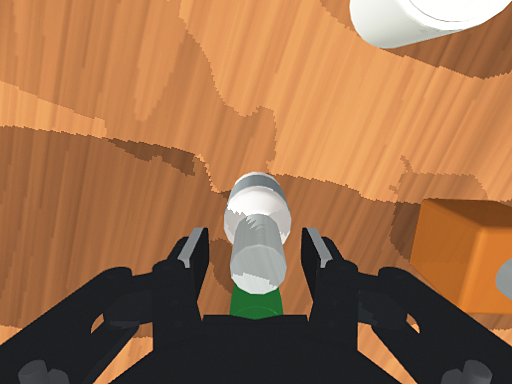

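The cap sits centred between the jaws, at about column 258. Closing.

```bash
python3 -m pendant '[[0,0,0,0],[0,0,0,0],[0,0,0,0],[0,0,0,0],[0,0,0,0],[0,0,0,0]]' -1 50; python3 -m pendant '[[-15,0,0,0],[-30,0,0,0],[-30,0,0,0],[-30,0,0,0],[-30,0,0,0],[-30,0,0,0],[-30,0,0,0],[-20,0,0,0],[0,0,0,0],[0,0,0,0]]'; python3 - <<'E'
from h import *
to([.5933,-.2605,.3],40)
f=grab_frame("wrist"); cv2.imwrite("pics/f_w.png",f["img"][:,:,::-1])
E
```

```text
clock: 4.75
position: [0.4686, 0.1489, 0.0869]
tool_rot: [1.68, 1.569, 0.429]
force: [0.0, -0.4, 7.2]
grip_width: 0.0247
clock: 6.0
position: [0.4675, 0.1486, 0.3009]
tool_rot: [-1.557, 1.57, -2.808]
force: [-1.0, 0.1, -1.9]
grip_width: 0.0246
t 6.0 p [0.4675 0.1486 0.3009] q7 -0.02 grip 0.0246 F [-1.   0.1 -1.9] M [0.02 0.03 0.01]
tool x [-0.001 -0.    -1.   ] y [ 0.949  0.315 -0.001] z [ 0.315 -0.949  0.   ] yang 18.3
shift mm [  0.9  -9.4 427.9]
turn about tool x -21.7 or 158.3
```

View pics/f_w.png

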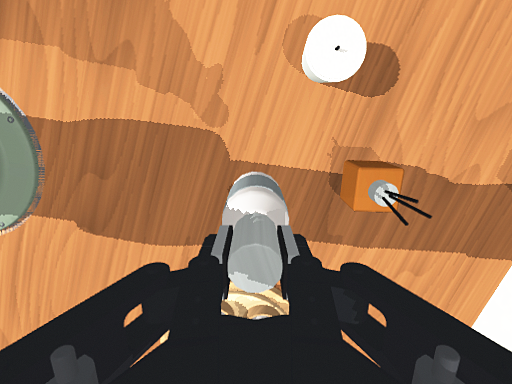

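```bash
python3 -m pendant '[[0,-1,20,0],[0,-1,35,0],[0,-1,40,0],[0,-1,40,0],[0,-1,40,0],[0,-1,40,0],[0,-1,40,0],[0,-1,40,0],[0,-1,40,0],[0,0,40,0],[0,0,33,0],[0,0,20,0]]';  python3 -m pendant '[[0,0,0,-7],[0,0,0,-8],[0,0,0,-7],[0,0,0,0],[0,0,0,0]]'; python3 - <<'E'
from h import *
to([.5933,-.2605,.3],40)
for n in ["wrist","top","scene"]:
    f=grab_frame(n); cv2.imwrite(f"pics/g_{n}.png",f["img"][:,:,::-1])
    if n!="wrist": x,y=(270,120) if n=="top" else (90,100); crop(f,x,y,x+180,y+150,4,f"g_{n}c.png")
E
```

```text
clock: 7.55
position: [0.5938, -0.2621, 0.3]
tool_rot: [-1.844, 1.569, -3.096]
force: [-0.8, 0.8, -2.2]
grip_width: 0.0251
clock: 8.18
position: [0.594, -0.2604, 0.3008]
tool_rot: [-2.484, 1.57, 2.929]
force: [-0.2, -0.4, -2.2]
grip_width: 0.0249
t 8.18 p [ 0.594  -0.2604  0.3008] q7 1.17 grip 0.0249 F [-0.2 -0.4 -2.2] M [ 0.03 -0.01  0.02]
tool x [-0.001  0.    -1.   ] y [ 0.764  0.645 -0.001] z [ 0.645 -0.764 -0.001] yang 40.2
shift mm [ 0.8 -0.6 -0.3]
turn about tool x 0.2 or -179.8
```

View pics/g_wrist.png

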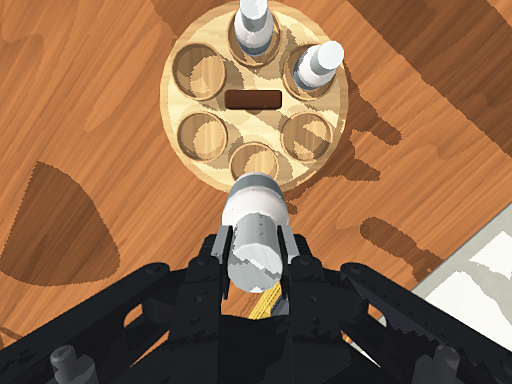

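View pics/g_scenec.png

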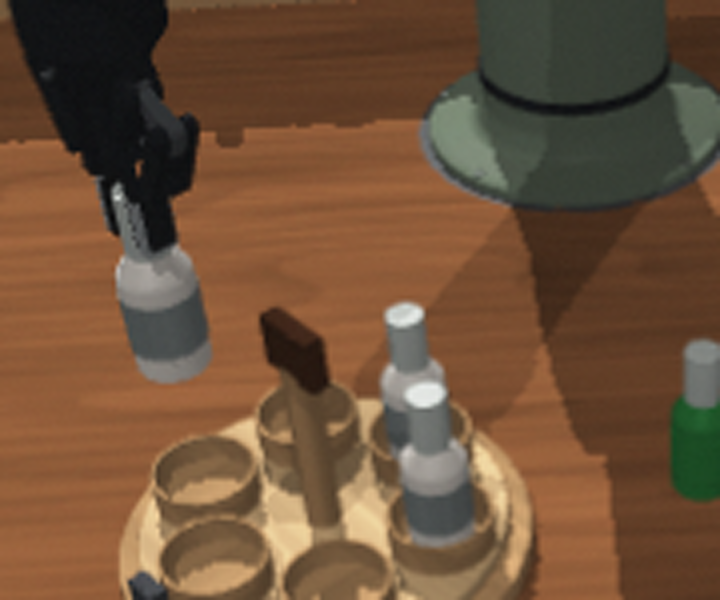

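```bash
python3 - <<'E'
from h import *
f=grab_frame("wrist")
print(onz(f,(253.5,96),.195),"knob top centre")
for p in[(199,70),(202,135),(306,133)]: print(onz(f,p,.057))
crop(f,150,30,360,200,3,"h.png")
E
```

```text
[ 0.53854183 -0.19710418  0.195     ] knob top centre
[ 0.45730131 -0.21176904  0.057     ]
[ 0.51077206 -0.27528325  0.057     ]
[ 0.61838275 -0.18055088  0.057     ]
```

View pics/h.png

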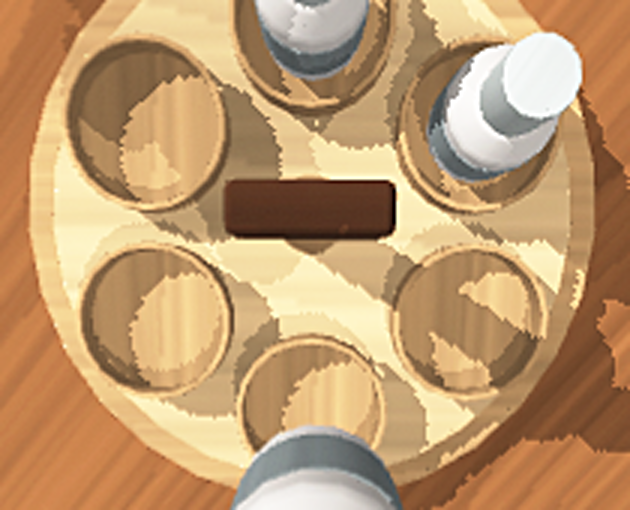

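```bash
python3 -m pendant '[[20,0,0,0],[30,0,0,0],[30,0,0,0],[30,0,0,0],[25,0,0,0],[15,0,0,0],[10,0,0,0],[8,0,0,0],[4,0,0,0],[0,0,0,0]]'; python3 - <<'E'
from h import *
to([.5933,-.2605,.124],40)
f=grab_frame("wrist"); cv2.imwrite("pics/i_w.png",f["img"][:,:,::-1])
f=grab_frame("scene"); crop(f,100,150,240,290,4,"i_s.png")
E
```

```text
clock: 9.62
position: [0.5942, -0.2604, 0.1294]
tool_rot: [0.402, 1.571, -0.465]
force: [-0.4, 0.3, -1.1]
grip_width: 0.0247
t 9.62 p [ 0.5942 -0.2604  0.1294] q7 1.22 grip 0.0247 F [-0.4  0.3 -1.1] M [-0.05 -0.03 -0.03]
tool x [ 0. -0. -1.] y [0.762 0.647 0.   ] z [ 0.647 -0.762  0.   ] yang 40.3
shift mm [ 5.4 -0.8 -0.5]
turn about tool x 0.3 or -179.7
```

View pics/i_s.png

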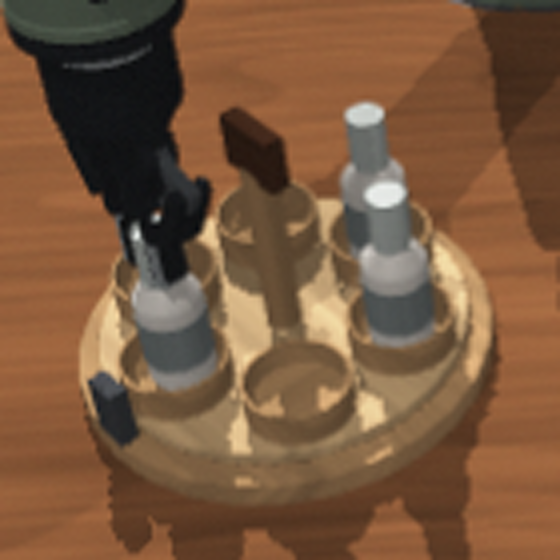

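View pics/i_w.png

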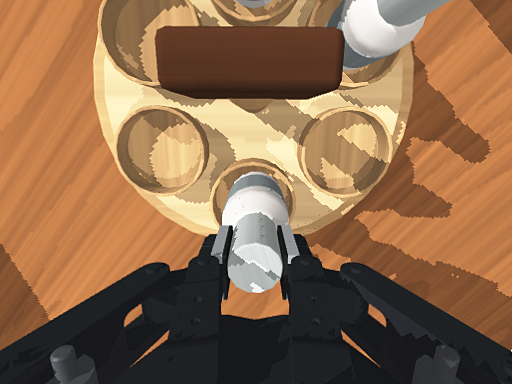

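```bash
python3 -m pendant '[[2,0,0,0],[2,0,0,0],[0,0,0,0]]';python3 -m pendant '[[1,0,0,0],[0,0,0,0]]'; python3 -m pendant '[[1,0,0,0],[0,0,0,0]]'
```

```text
clock: 10.1
position: [0.594, -0.2603, 0.1251]
tool_rot: [-2.553, 1.57, 2.863]
force: [0.2, -0.1, -2.0]
grip_width: 0.0248
clock: 10.35
position: [0.5941, -0.2603, 0.1243]
tool_rot: [-2.345, 1.571, 3.071]
force: [-0.4, 0.4, -2.4]
grip_width: 0.0246
clock: 10.6
position: [0.5945, -0.2605, 0.124]
tool_rot: [0.667, 1.57, -0.199]
force: [-0.4, 2.4, 6.0]
grip_width: 0.0245
```

Contact at 0.124, as expected. Opening to about 50 mm and then lifting.

```bash
python3 -m pendant '[[0,0,0,0],[0,0,0,0],[0,0,0,0],[0,0,0,0]]' 0.2; python3 -m pendant '[[-5,0,0,0],[-10,0,0,0],[-20,0,0,0],[-25,0,0,0],[-25,0,0,0],[-20,0,0,0],[0,0,0,0]]'; python3 - <<'E'
from h import *
to([.5385,-.196,.23],-50)
f=grab_frame("wrist"); cv2.imwrite("pics/j_w.png",f["img"][:,:,::-1])
f=grab_frame("scene"); crop(f,100,150,240,290,4,"j_s.png")
E
```

```text
clock: 11.1
position: [0.5941, -0.2604, 0.1233]
tool_rot: [-1.725, 1.571, -2.592]
force: [0.2, -0.1, 0.4]
grip_width: 0.0512
clock: 11.98
position: [0.5949, -0.2608, 0.2311]
tool_rot: [0.553, 1.567, -0.314]
force: [-0.1, 0.5, -0.3]
grip_width: 0.0514
t 11.97 p [ 0.5949 -0.2608  0.2311] q7 1.19 grip 0.0514 F [-0.1  0.5 -0.3] M [-0.01  0.01 -0.04]
tool x [ 0.003 -0.001 -1.   ] y [0.762 0.647 0.002] z [ 0.647 -0.762  0.003] yang 40.3
shift mm [  0.8  -1.  -85.9]
turn about tool x -89.7 or 90.3
```

View pics/j_s.png

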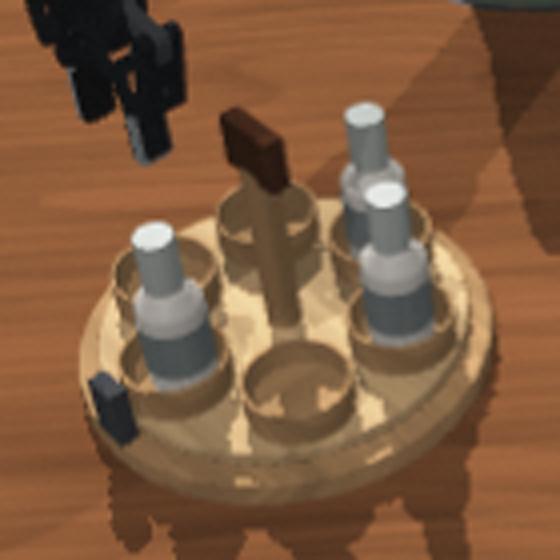

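View pics/j_w.png

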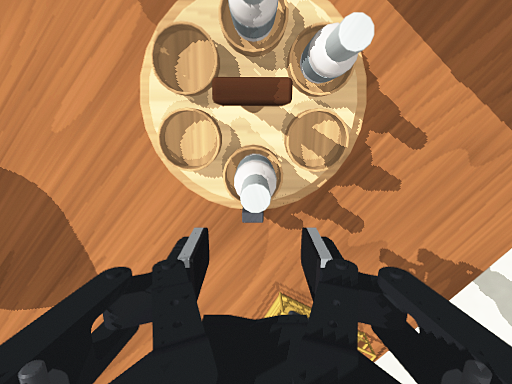

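The bottle stands in the pocket. Moving over the knob.

```bash
python3 -m pendant '[[0,0,-20,0],[0,0,-22,0],[0,0,-22,0],[0,-1,-22,0],[0,0,0,0]]'; python3 -m pendant '[[0,0,0,9],[0,0,0,9],[0,0,0,9],[0,0,0,9],[0,0,0,9],[0,0,0,9],[0,0,0,9],[0,0,0,9],[0,0,0,9],[0,0,0,9],[0,0,0,0]]'; python3 - <<'E'
from h import *
to([.5385,-.196,.163],-50)
f=grab_frame("wrist"); cv2.imwrite("pics/k_w.png",f["img"][:,:,::-1])
f=grab_frame("top"); crop(f,270,120,430,280,4,"k_t.png")
E
```

```text
clock: 12.7
position: [0.537, -0.1944, 0.2281]
tool_rot: [-2.937, 1.57, 2.481]
force: [0.8, -0.4, -0.1]
grip_width: 0.0511
clock: 14.08
position: [0.5379, -0.1957, 0.2279]
tool_rot: [0.05, 1.57, -2.387]
force: [-0.8, 0.2, 0.8]
grip_width: 0.0513
t 14.07 p [ 0.5379 -0.1957  0.2279] q7 -0.22 grip 0.0513 F [-0.8  0.2  0.8] M [ 0.05 -0.    0.01]
tool x [-0.001 -0.001 -1.   ] y [ 0.648 -0.762  0.   ] z [-0.762 -0.648  0.001] yang -49.6
shift mm [64.9  0.6 -0.3]
turn about tool x 0.4 or -179.6
```

View pics/k_w.png

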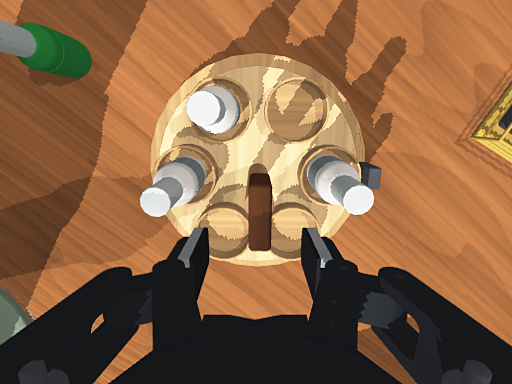

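View pics/k_t.png

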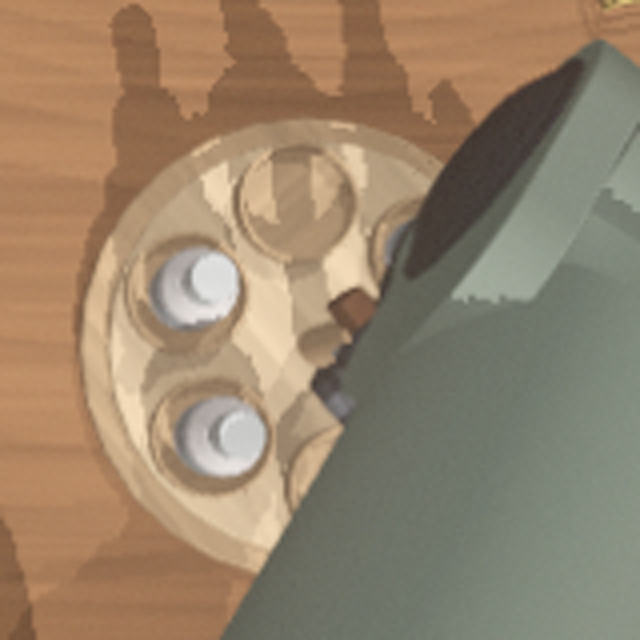

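```bash
python3 -m pendant '[[15,0,0,0],[20,0,0,0],[15,0,0,0],[10,0,0,0],[5,0,0,0],[0,0,0,0]]'; python3 -m pendant '[[0,0,0,0],[0,0,0,0],[0,0,0,0],[0,0,0,0],[0,0,0,0],[0,0,0,0]]' -1 40; python3 - <<'E'
from h import *
to([.5385,-.196,.163],-50)
f=grab_frame("wrist"); cv2.imwrite("pics/l_w.png",f["img"][:,:,::-1])
E
```

```text
clock: 14.92
position: [0.5377, -0.1955, 0.1632]
tool_rot: [-0.082, 1.571, -2.519]
force: [0.4, -0.3, -0.4]
grip_width: 0.0512
clock: 15.68
position: [0.5403, -0.1983, 0.1645]
tool_rot: [1.73, 1.562, -0.709]
force: [18.8, -18.6, -11.1]
grip_width: 0.0154
t 15.68 p [ 0.5403 -0.1983  0.1645] q7 -0.17 grip 0.0154 F [ 18.8 -18.6 -11.1] M [-3.35 -3.44  0.05]
tool x [ 0.006 -0.005 -1.   ] y [ 0.647 -0.763  0.008] z [-0.763 -0.647 -0.001] yang -49.7
shift mm [ 1.4 -2.9 -0. ]
turn about tool x 0.3 or -179.7
```

View pics/l_w.png

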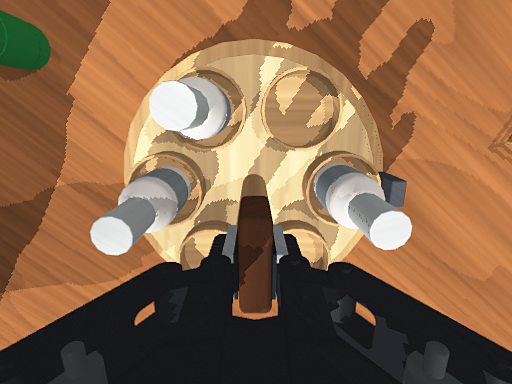

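```bash
python3 -m pendant '[[0,2,0,0],[0,2,0,0],[0,0,0,0],[0,0,0,0]]'; python3 - <<'E'
from h import *
to([.5385,-.196,.163],-50)
E
```

```text
clock: 16.23
position: [0.5404, -0.1983, 0.1644]
tool_rot: [-3.127, 1.57, 0.719]
force: [-6.2, 5.3, 17.3]
grip_width: 0.015
t 16.23 p [ 0.5404 -0.1983  0.1644] q7 -0.16 grip 0.015 F [-6.2  5.3 17.3] M [ 0.71  1.22 -0.04]
tool x [ 0.001  0.001 -1.   ] y [ 0.648 -0.762 -0.   ] z [-0.762 -0.648 -0.001] yang -49.6
shift mm [ 1.4 -3.  -0.1]
turn about tool x 0.4 or -179.6
```

```bash
python3 -m pendant '[[-1,-0.8,0,0],[0,0,0,-5],[0,0,0,-7],[0,0,0,-8],[0,0,0,-7],[0,0,0,-3],[0,0,0,0]]'; python3 - <<'E'
from h import *
to([.5385,-.196,.163],10.4)
f=grab_frame("wrist"); cv2.imwrite("pics/m_w.png",f["img"][:,:,::-1])
E
```

```text
clock: 17.1
position: [0.5401, -0.1982, 0.1644]
tool_rot: [1.456, 1.57, -0.458]
force: [4.6, -2.7, -5.0]
grip_width: 0.0152
t 17.1 p [ 0.5401 -0.1982  0.1644] q7 0.25 grip 0.0152 F [ 4.6 -2.7 -5. ] M [-0.53 -0.96 -0.01]
tool x [ 0.001 -0.    -1.   ] y [ 0.942 -0.337  0.001] z [-0.337 -0.942  0.   ] yang -19.7
shift mm [ 1.4 -2.3 -1.5]
turn about tool x -30.1 or 149.9
```

View pics/m_w.png

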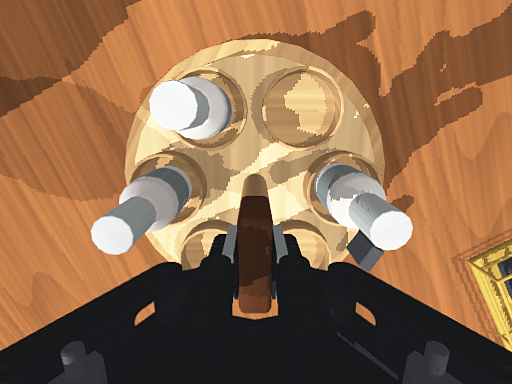

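Halfway round, with low forces and the bottle still upright. I'll make the second 30°.

```bash
python3 -m pendant '[[0,0.3,0,-4],[0,0.3,0,-7],[0,0,0,-8],[0,0,0,-7],[0,0,0,-4],[0,0,0,0],[0,0,0,0]]'; python3 - <<'E'
from h import *
to([.5385,-.196,.163],10.4)
f=grab_frame("wrist"); cv2.imwrite("pics/n_w.png",f["img"][:,:,::-1])
f=grab_frame("scene"); crop(f,100,150,240,290,4,"n_s.png")
E
```

```text
clock: 18.02
position: [0.5399, -0.1981, 0.1644]
tool_rot: [-1.882, 1.57, 3.009]
force: [-5.4, -0.8, 5.5]
grip_width: 0.0154
t 18.02 p [ 0.5399 -0.1981  0.1644] q7 0.68 grip 0.0154 F [-5.4 -0.8  5.5] M [0.04 0.99 0.01]
tool x [-0.001  0.    -1.   ] y [ 0.984  0.177 -0.001] z [ 0.177 -0.984 -0.   ] yang 10.2
shift mm [ 1.4 -1.  -2.4]
turn about tool x -0.2 or 179.8
```

View pics/n_s.png

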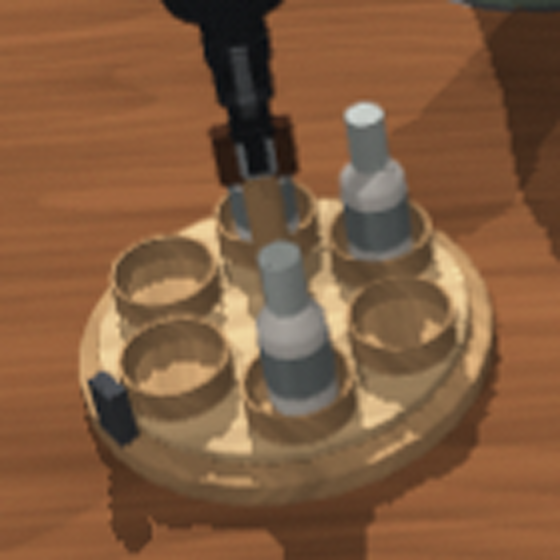

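```bash
python3 -m pendant '[[0,-0.7,0,0],[0,0,0,0]]'; python3 -m pendant '[[0,0,0,0],[0,0,0,0],[0,0,0,0],[0,0,0,0]]' 0.2; python3 -m pendant '[[-10,0,0,0],[-20,0,0,0],[-30,0,0,0],[-30,0,0,0],[-30,0,0,0],[-20,0,0,0],[0,0,0,0]]'; python3 -m pendant '[[0,0,35,0],[0,0,35,0],[0,0,0,0],[0,0,0,0],[0,0,0,0],[0,0,0,0]]'; python3 - <<'E'
from h import *
to([.5385,-.196,.163],10.4)
f=grab_frame("wrist"); cv2.imwrite("pics/o_w.png",f["img"][:,:,::-1])
f=grab_frame("scene"); crop(f,100,150,240,290,4,"o_s.png")
f=grab_frame("top"); crop(f,270,120,430,280,3,"o_t.png")
E
```

```text
clock: 18.38
position: [0.5399, -0.1981, 0.1644]
tool_rot: [1.044, 1.57, -0.347]
force: [-0.0, -0.4, 3.1]
grip_width: 0.0153
clock: 18.88
position: [0.5397, -0.1982, 0.1643]
tool_rot: [-1.37, 1.571, -2.76]
force: [0.2, -0.0, -0.1]
grip_width: 0.051
clock: 19.75
position: [0.5401, -0.1985, 0.3061]
tool_rot: [1.218, 1.568, -0.172]
force: [-0.4, 0.6, 0.4]
grip_width: 0.051
clock: 20.5
position: [0.5524, -0.2664, 0.3044]
tool_rot: [2.165, 1.571, 0.776]
force: [-0.3, 1.5, 0.5]
grip_width: 0.0511
t 20.5 p [ 0.5524 -0.2664  0.3044] q7 0.73 grip 0.0511 F [-0.3  1.5  0.5] M [ 0.01  0.03 -0.02]
tool x [ 0.  0. -1.] y [0.984 0.18  0.   ] z [ 0.18  -0.984 -0.   ] yang 10.4
shift mm [141.4  -1.  -71.7]
turn about tool x -0.0 or 180.0
```

View pics/o_s.png

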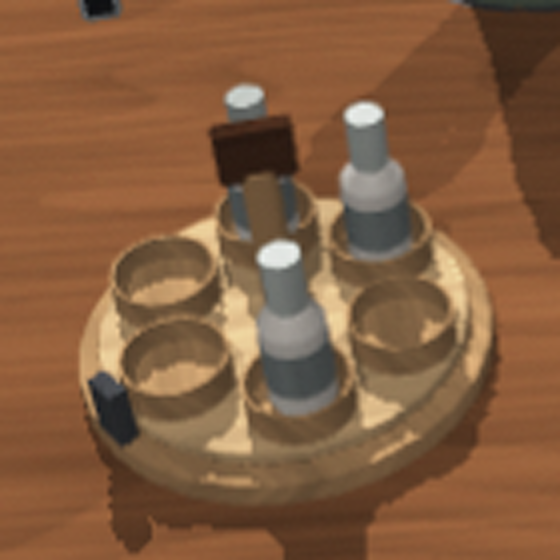

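View pics/o_t.png

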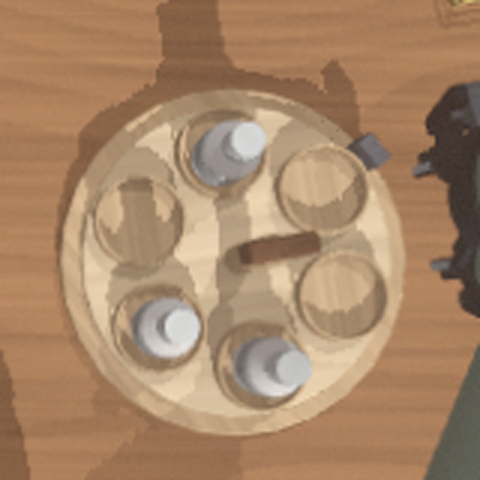

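View pics/o_w.png

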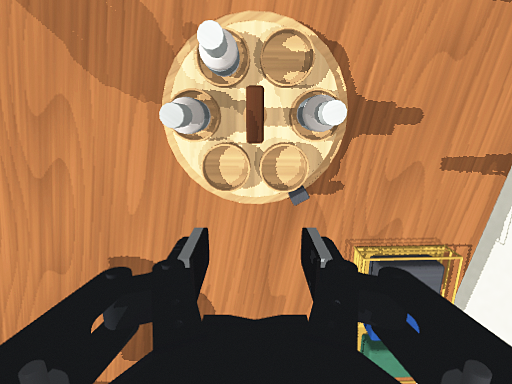

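```bash
python3 -c "
from workcell import job_done; print(job_done())"
```

```text
the job is handed in; nothing more can be done
None
```

The spare white tester is standing in the pocket that was at the pointer, and the carousel has been turned one click anticlockwise. I handed the job in at about 20.5 s, with the gripper open and clear of everything.

- **Placing the bottle:** I gripped the tester by its metal cap and set it on the pocket floor. Contact came at the expected height with about 6 N, and the pictures after release showed it upright.
- **Turning the carousel:** I turned it by the knob bar, and the tool turned from -49.6° to 10.2°, about 60°. My first grip on the knob was about 4 mm off centre and caused a sideways force of about 26 N. I re-centred before turning, and readings during the turn stayed under about 8 N.
- **Last checks:** All three cameras show the bottle upright in its cup, one position past the pointer. An empty cup is at the pointer and the two original bottles are still standing. I judged the final carousel angle from the pictures and the tool's turn, not from a separate measurement.
- **Disagreements:** My scene-camera estimates differed from the top and wrist views by 4–5 mm at the bottle and up to about 13 mm at the cup rims. I relied on the top and wrist views.

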